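Load a thin ceramic sensor plate from the analyser dock onto the reading stage

ROBOT

A 7-joint arm with a two-finger parallel gripper is mounted at the origin on the work surface. World frame = base frame: x ahead of the robot, y to its left, z up, the work surface at z = 0. Lengths are in m, angles in rad, forces in N, time in s.
With the tool pointing down it reaches from about 0.4 to 0.85 m from the base axis. Payload 10.4 kg.
Tool frame: the origin (TCP) lies midway between the tips of the shut fingers; the grasp point (between the pads) lies 19 mm behind it; z points along the fingers, y is the line along which they close (so a half turn about z gives the same grasp; the last joint's range is limited). The gripper opens to 87 mm and grips with 3 to 60 N. Pads are 19 mm wide; open, the fingers measure 117 mm over their backs; the gripper's body (75 mm by 190 mm) begins 51 mm behind the grasp point.
Start: joints at [-1.366, 0.332, -0.065, 1.46, 0.022, 1.35, -0.088], TCP at [0.141, 0.609, 0.223] pointing down, gripper open.
Joint ranges: [-2.6, 2.6], [-0.5, 2.12], [-1.47, 1.34], [0.16, 2.42], [-1.27, 4.41], [0.06, 2.06], [-2.6, 2.6]. Speed limits (rad/s): [2.22, 2.22, 2.79, 2.79, 3.14, 3.14, 3.14].

INTERFACE

Orientations are given as [roll, pitch, yaw] about the fixed x, y, z axes, in that order (R = Rz(yaw) Ry(pitch) Rx(roll)).
In Python, from station import robot gives the robot as it stands. The module is installed in compiled form; this text tells all that it offers.
- The arm moves only by the tool drive_tool, never from a script. Its argument "motion" is a list of rows, each a list of 3 entries, a list of its own where there are three numbers: the opening, from -1 (shut) to 1 (fully open), then the shift along the tool's x, y, z in mm, then the turn, a rotation vector about the tool's x, y, z in degrees. A call has 1 to 10 rows; each row shifts and turns the commanded pose from where the row before left it, along the tool's axes as they then stand; what a row does not reach is not made up. A row lasts 1/10 s, in which the tool goes at most 50 mm and 8.59 degrees, less where a joint would pass 70% of its speed; a pose out of reach is approached as far as the arm can. A call is refused whole if a number of a shift passes 50 or a number of a turn 8.59, either way. A call with a gripper value outside its range is refused whole. The fingers move at their own pace and stop on an object; "newtons" is the grip in N (left out, the last holds). Time passes only in rows, so rows that do not move let the fingers close. It gives the time, the measured TCP pose, the force, the opening and the grip force at its end, in the units of the state.
- robot.observe(): the state, without advancing time (a new reading comes with each control period).
- robot.grab_frame(name): name is "scene" or "side" or "wrist"; returns (picture, depth): 420x560x3 uint8, red, green, blue; 420x560 float32, m along the optical axis (not along the pixel's ray), 0 where there is no reading.
- robot.camera_info(name): a dict with "vertical_fov" (degrees; the focal length in pixels is half the picture's height over the tangent of half this angle, whatever the lens; pixels are square), "cx", "cy" (the principal point, pixels), "extrinsics" (4x4, takes a point from camera to world coordinates). Camera axes: x right, y down, z forward; pixel columns grow to the right and rows downward; lengths in m; the calibration is good to about 2 mm. A picture is of the moment at which its call begins: read the wrist's pose just before it. camera_info takes no time and is no camera call; for the wrist camera it gives the pose at the moment of the call.
- robot.hand_in(): hands the job in; it is judged then, once.
The state is a dict: "t": time; "joint_positions": joint angles; "joint_vel": joint speeds; "effort": joint torques, N m; "position": TCP position; "orientation": TCP orientation; "contact_force": force on the tool from outside, world axes, zero at the start; "ft_torque": the same for the moment, N m; "grip_width": opening from 0.0 (shut) to 1.0 (fully open); "grasp_force": force on a finger pad.
Only numpy, scipy, OpenCV 4.12 (cv2) and the standard library are available. Lean on these libraries where they do the work, as an engineer would, in place of code of your own. Each camera call takes 0.05 s, during which the arm holds its last target. There are 200 camera calls.

TASK

The thin ceramic sensor plate lies in the shallow channel of the analyser's loading dock, too low between the side rails to be picked up there. Press lightly on it and slide it out over the dock's open front edge until about a third of it overhangs, then take it by the sides of the overhang, lift it off and lay it lengthwise and centred on the narrow reading stage, fully home against the black stop. The ceramic is brittle: touch it down slowly, press and push it only gently, never let it fall, and leave the other things on the bench where they are.

Things in the scene. Friction and masses are not known exactly. Their poses are not given: they have to be found in the camera images.
- plate: White ceramic plate, copper stripes, 110 (x) x 56 (y) x 3 mm, 75 g, loose. Origin: centre of its underside; x along its length, z up; ends alike. Tips off if over 55 mm overhangs. Brittle: 25 N between it and dock or stage breaks it; touch it slower than 5 mm/s. Closed tips pressing 5 to 9 N on it drag it, slipping up to 30 mm on the way: check how far it went, go again. Stiff: 1 mm overtravel adds 10 N
- dock: White fixed dock. Origin 50 mm below its grey bed (heights vary); x from the open front edge (x = -100 mm) to the rear (+120 mm). Channel along x, 66 mm wide, between rails (32 mm wide, 6 mm above the bed, up to the front edge). From x = +50 mm a hood covers it (underside 9, top 30 mm above the bed). At the start the plate lies on the bed, far end under the hood. Free air below the overhang
- stage: Fixed stage. Origin 45 mm below its top (heights vary); x along it. Aluminium pedestal x = -55 to +55 mm, 36 mm wide: the plate juts out 10 mm each side. Blue foot 150 x 90 mm, its top 30 mm below the pedestal's. Black stop at the far end, 36 wide, 8 thick, 10 mm above the top, its face at x = +55 mm. Home: plate origin at x = 0, y = 0, z = 45 mm here, plate length along x, either way round
- phone: Black phone lying flat, 150 x 74 x 9 mm, bystander. Origin at the centre of its underside
- mouse: Black computer mouse, 105 x 60 x 32 mm, bystander. Origin at the centre of its underside
- jar: Small jar with blue cap, 48 mm across, 70 mm tall, bystander. Origin at the centre of its underside
- reagent: Reagent bottle with red cap, 60 mm across, 130 mm tall, bystander. Origin at the centre of its underside
Not all that is in view belongs to the job. Several things have the shape of the plate; the one meant has the colours described above.

How it is judged:
By the outcome, as a careful person would: the job done as asked, in the order asked, and still so for the second after the job is handed in, with the robot touching nothing.
It also fails if it takes over 69 s, if anything falls off the work surface, if the arm or the gripper's body presses on something with over 40 N, if the wrist force passes 120 N, or if a joint passes its speed limit or range.

## Working session

There is one attempt and no reset: what is moved stays moved. The work goes in short steps, Python scripts to look and compute and a tool call to move; the robot and the scene stay as the last step left them, time stands still between calls to the robot, and variables do not carry over. Pictures are saved under pics/ and viewed, at most 10 in all, crops included, and the job is handed in when it is done.

Besides the shell and the picture viewer there is one more tool, called after "Request:" as name(argument=value, ...), one argument or row to a line, values as JSON. drive_tool: Moves the arm, as the interface text tells. Its arguments: {"type":"object","properties":{"motion":{"type":"array","items":{"type":"array"}},"newtons":{"type":"number"}},"required":["motion"]}

```bash
mkdir -p pics; python3 - <<'E'
from station import robot
import cv2,numpy as np
s=robot.observe();print({k:np.round(v,3).tolist() for k,v in s.items()})
ims=[]
for n in("scene","side"):
    p,d=robot.grab_frame(n);np.savez(f"{n}0.npz",p=p,d=d,**{k:np.array(v) for k,v in robot.camera_info(n).items()})
    cv2.imwrite(f"pics/{n}0.png",cv2.cvtColor(p,cv2.COLOR_RGB2BGR))
    print(n,robot.camera_info(n),(d>0).mean())
E
```

```text
{'t': 0.0, 'joint_positions': [-1.366, 0.333, -0.065, 1.461, 0.022, 1.35, -0.088], 'joint_vel': [0.0, -0.0, -0.001, -0.001, -0.001, -0.0, 0.001], 'effort': [-0.001, -62.326, 0.024, -38.989, -0.062, 0.04, 0.0], 'position': [0.141, 0.608, 0.222], 'orientation': [-3.14, 0.0, 2.914], 'contact_force': [0.45, -0.8, 0.071], 'ft_torque': [0.041, 0.04, -0.022], 'grasp_force': 0.0, 'grip_width': 1.0}
scene {'vertical_fov': 43.061852805739235, 'cx': 281.74730366082576, 'cy': 214.5412526122984, 'extrinsics': array([[-0.68792492,  0.57198851, -0.44675323,  1.34226719],
       [ 0.7257028 ,  0.53300888, -0.43503676,  0.68534921],
       [-0.01071259, -0.6234827 , -0.78176375,  1.27352673],
       [ 0.        ,  0.        ,  0.        ,  1.        ]])} 0.9961819727891157
side {'vertical_fov': 52.03051937072213, 'cx': 278.4248735935561, 'cy': 213.1992245759263, 'extrinsics': array([[ 0.91373018, -0.31033072,  0.2622823 ,  0.34054487],
       [-0.40619964, -0.68184985,  0.60834418, -0.65351975],
       [-0.00995074, -0.66240141, -0.74908301,  0.85773223],
       [ 0.        ,  0.        ,  0.        ,  1.        ]])} 0.995812074829932
```

View pics/scene0.png

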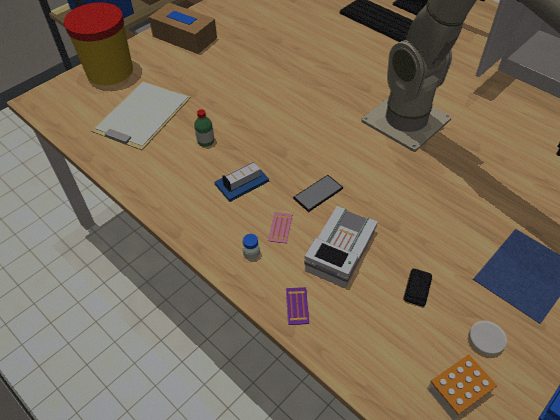

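View pics/side0.png

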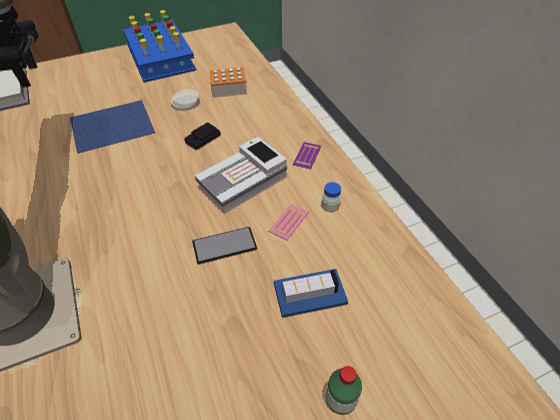

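The scene view shows three plate-shaped things: white with copper stripes in the dock (343,236), pink (281,227) and purple (298,305). The stage is at (242,180), the phone at (318,192), the mouse at (418,287), the jar at (251,246) and the reagent bottle at (204,128). I choose the white/copper one in the dock. In the side view it is at (242,173), with the hood on its far side at (263,155). One close crop will check it and the stage.

```bash
cat > h.py <<'E'
import numpy as np,cv2
def load(n): return dict(np.load(n))
def pts(f):
    p,d=f['p'],f['d'];F=210/np.tan(np.radians(f['vertical_fov']/2))
    v,u=np.mgrid[:420,:560];c=np.stack([(u-f['cx'])/F*d,(v-f['cy'])/F*d,d],-1)
    T=f['extrinsics'];return c@T[:3,:3].T+T[:3,3]
def ray(f,uv,z):
    F=210/np.tan(np.radians(f['vertical_fov']/2));T=f['extrinsics'];uv=np.atleast_2d(uv)
    c=np.c_[(uv[:,0]-f['cx'])/F,(uv[:,1]-f['cy'])/F,np.ones(len(uv))]@T[:3,:3].T
    return T[:3,3]+c*((z-T[2,3])/c[:,2])[:,None]
E
python3 - <<'E'
from h import *
a=load('scene0.npz');b=load('side0.npz')
ca=cv2.resize(a['p'][195:290,295:390],(400,400));cb=cv2.resize(b['p'][255:325,265:355],(400,311))
cc=cv2.resize(b['p'][130:215,190:295],(400,324))
im=np.zeros((400+0,800,3),np.uint8);im[:,:400]=ca;im[:311,400:]=cb
cv2.imwrite('pics/crop0.png',im[...,::-1])
for n,f in(('scene',a),('side',b)):
    P=pts(f)
    for nm,r in(('dock',(195,290,295,390) if n=='scene' else (130,215,190,295)),('stage',(155,205,210,275) if n=='scene' else (260,320,265,355))):
        q=P[r[0]:r[1],r[2]:r[3]].reshape(-1,3);h,e=np.histogram(q[:,2],np.arange(-.01,.12,.002))
        print(n,nm,[(round(float(x),3),int(y)) for x,y in zip(e,h) if y>25])
        m=q[q[:,2]>(.02)];print(np.percentile(m,[1,50,99],axis=0).round(3).tolist(), cv2.minAreaRect((m[:,:2]*1000).astype(np.float32)))
E
```

```text
scene dock [(-0.01, 32), (-0.008, 131), (-0.006, 427), (-0.004, 963), (-0.002, 1424), (0.0, 1238), (0.002, 740), (0.004, 326), (0.006, 164), (0.008, 118), (0.01, 82), (0.012, 38), (0.036, 46), (0.038, 70), (0.04, 147), (0.042, 177), (0.044, 294), (0.046, 345), (0.048, 379), (0.05, 249), (0.052, 152), (0.054, 63), (0.056, 32), (0.066, 45), (0.068, 71), (0.07, 198), (0.072, 290), (0.074, 272), (0.076, 156), (0.078, 37)]
[[0.484, 0.112, 0.025], [0.615, 0.2, 0.05], [0.718, 0.284, 0.081]] ((935.4405517578125, 371.96832275390625), (1012.5152587890625, 172.264404296875), 27.95170021057129)
scene stage [(-0.008, 107), (-0.006, 257), (-0.004, 457), (-0.002, 555), (0.0, 447), (0.002, 229), (0.004, 108), (0.006, 61), (0.008, 89), (0.01, 143), (0.012, 107), (0.014, 81), (0.016, 43), (0.036, 27), (0.038, 60), (0.04, 70), (0.042, 73), (0.044, 69)]
[[0.549, -0.237, 0.021], [0.614, -0.203, 0.041], [1.342, 0.685, 1.274]] ((982.4398193359375, 199.96307373046875), (1201.048828125, 133.3555908203125), 47.11389923095703)
side dock [(-0.004, 331), (-0.002, 1533), (0.0, 1958), (0.002, 759), (0.004, 148), (
[... 332 characters left out ...]
 28), (0.068, 38), (0.07, 60), (0.072, 230), (0.074, 345), (0.076, 136)]
[[0.341, -0.654, 0.021], [0.588, 0.181, 0.049], [0.709, 0.427, 0.858]] ((547.0633544921875, -122.0272216796875), (1112.1888427734375, 252.1374053955078), 81.53897094726562)
side stage [(-0.004, 174), (-0.002, 993), (0.0, 1318), (0.002, 414), (0.004, 50), (0.006, 32), (0.008, 47), (0.01, 181), (0.012, 541), (0.014, 431), (0.016, 85), (0.022, 27), (0.024, 26), (0.028, 36), (0.036, 34), (0.04, 97), (0.042, 342), (0.044, 270), (0.046, 41), (0.052, 31)]
[[0.341, -0.654, 0.021], [0.602, -0.218, 0.043], [0.661, -0.186, 0.858]] ((506.6670227050781, -430.8434753417969), (542.3770141601562, 120.63311767578125), 65.81550598144531)
```

View pics/crop0.png

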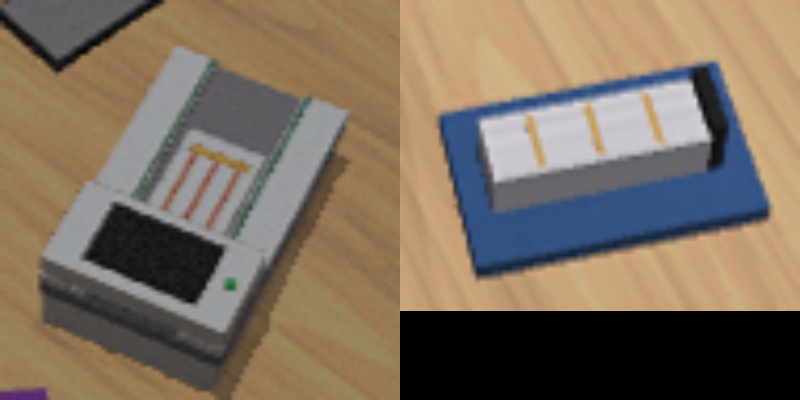

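The crop confirms the choice: a white plate with copper stripes and a gold bar in the dock, its far end under the hood. The dock's open front is at the upper right of that crop, and the stage's black stop is on its right end in the side view. Next, the poses of both.

```bash
python3 - <<'E'
from h import *
fs={n:load(n+'0.npz') for n in('scene','side')}
for n,f in fs.items():
    P=pts(f);x,y,z=P[...,0],P[...,1],P[...,2]
    hsv=cv2.cvtColor(f['p'],cv2.COLOR_RGB2HSV)
    def rect(m,zz,nm):
        # rays onto plane for pixels of mask (largest comp)
        m=cv2.morphologyEx(m.astype(np.uint8),cv2.MORPH_OPEN,np.ones((2,2)))
        k,l,s,c=cv2.connectedComponentsWithStats(m);i=1+np.argmax(s[1:,4]);v,u=np.nonzero(l==i)
        cn,_=cv2.findContours((l==i).astype(np.uint8),0,1);q=ray(f,max(cn,key=len)[:,0].astype(float),zz)[:,:2]*1000
        print(n,nm,len(v),cv2.minAreaRect(q.astype(np.float32)),'zmed',round(float(np.median(z[l==i])),4)); return l==i
    D=(x>.45)&(x<.75)&(y>.08)&(y<.32);S=(x>.5)&(x<.7)&(y>-.3)&(y<-.12)
    rect(D&(z>.063),.0745,'hood')
    rect(D&(z>.03)&(z<.063),.048,'dockbody')
    rect(S&(z>.032)&(hsv[...,2]>140)&(hsv[...,1]<70),.043,'ped')
    rect(S&(z>.005)&(z<.02)|S&(hsv[...,1]>120)&(hsv[...,0]>95)&(hsv[...,0]<125),.013,'foot')
    rect(S&(hsv[...,2]<60)&(z>.03),.053,'stop')
    m=D&(z>.03)&(z<.06)&(hsv[...,2]<130)&(hsv[...,1]<60);rect(m,.045,'bed')
E
```

```text
scene hood 1101 ((671.9761962890625, 218.26287841796875), (76.01561737060547, 130.3841094970703), 15.911306381225586) zmed 0.0733
scene dockbody 2049 ((600.123291015625, 197.52938842773438), (232.5060577392578, 133.03451538085938), 15.645583152770996) zmed 0.0469
scene ped 111 ((628.5780639648438, -208.44253540039062), (32.794281005859375, 49.7867431640625), 77.97500610351562) zmed 0.0423
scene foot 577 ((610.3474731445312, -198.08651733398438), (99.11478424072266, 153.761474609375), 78.0464096069336) zmed 0.0108
scene stop 49 ((668.4599609375, -201.96351623535156), (45.096683502197266, 15.224778175354004), 72.7742919921875) zmed 0.0445
scene bed 479 ((553.8925170898438, 182.91998291015625), (130.423583984375, 75.30589294433594), 15.655864715576172) zmed 0.0445
side hood 877 ((664.1587524414062, 197.9158935546875), (76.15145111083984, 137.7294921875), 15.613816261291504) zmed 0.0742
side dockbody 2386 ((597.2616577148438, 180.93692016601562), (232.5547637939453, 146.19845581054688), 15.471358299255371) zmed 0.0477
side ped 306 ((629.3160400390625, -218.6427764892578), (36.240135192871094, 52.565128326416016), 78.73545837402344) zmed 0.0438
side foot 1315 ((606.0363159179688, -216.03419494628906), (94.39967346191406, 150.703369140625), 78.39081573486328) zmed 0.0135
side stop 70 ((656.9105834960938, -231.02713012695312), (44.30039596557617, 9.494912147521973), 75.0303955078125) zmed 0.0529
side bed 772 ((595.4215698242188, 174.349365234375), (222.7003631591797, 129.84140014648438), 15.392380714416504) zmed 0.0426
```

```bash
cat >> h.py <<'E'
from scipy.spatial.transform import Rotation as R
def go(s,xyz,yawdeg):
    """turn about tool z (deg), then shift (mm) in the turned tool frame, tool pointing down"""
    Rn=R.from_euler('xyz',s['orientation']);Rt=R.from_euler('xyz',[np.pi,0,np.radians(yawdeg)])
    rv=np.degrees((Rn.inv()*Rt).as_rotvec());d=Rt.inv().apply(np.array(xyz)-s['position'])*1000
    return rv.round(2),d.round(1)
E
python3 - <<'E'
from station import robot
from h import *
s=robot.observe();R0=R.from_euler('xyz',s['orientation']);C=robot.camera_info('wrist')
T=C['extrinsics'];print(C['vertical_fov'],'cam in tool',R0.inv().apply(T[:3,3]-s['position']).round(4),'\n',(R0.inv().as_matrix()@T[:3,:3]).round(3))
a=load('scene0.npz');b=load('side0.npz')
for nm,f,uv,z in(('jar',a,(251,239),.07),('jar',b,(333,187),.07),('plate near end',a,(295+230*95/400,195+143*95/400),.048),('phone',a,(318,192),.009),('reagent',b,(348,375),.13)):print(nm,ray(f,uv,z).round(3))
print(go(s,(.56,.18,.22),195.6))
E
```

```text
62.5085561662902 cam in tool [ 0.0788  0.0008 -0.1625] 
 [[ 0.    -0.958 -0.286]
 [ 1.    -0.     0.001]
 [-0.001 -0.286  0.958]]
jar [[0.776 0.013 0.07 ]]
jar [[0.781 0.01  0.07 ]]
plate near end [[0.547 0.183 0.048]]
phone [[0.476 0.003 0.009]]
reagent [[ 0.554 -0.445  0.13 ]]
(array([-7.000e-02, -2.000e-02, -2.865e+01]), array([-288.3, -525.4,    1.8]))
```

Request:
drive_tool(
  motion=[
    [1,[0,0,0],[0,0,-7.2]],
    [1,[0,0,0],[0,0,-7.2]],
    [1,[0,0,0],[0,0,-7.2]],
    [1,[0,0,0],[0,0,-7.2]],
    [-1,[-24,-43.8,0],[0,0,0]],
    [-1,[-24,-43.8,0],[0,0,0]],
    [-1,[-24,-43.8,0],[0,0,0]],
    [-1,[-24,-43.8,0],[0,0,0]],
    [-1,[-24,-43.8,0],[0,0,0]],
    [-1,[-24,-43.8,0],[0,0,0]],
  ],
)

```text
t: 1.1
position: [0.3521, 0.3932, 0.2224]
orientation: [3.142, -0.0, -2.867]
contact_force: [0.7, 0.4, 1.4]
grip_width: 0.54
grasp_force: 0.0
```

Request:
drive_tool(
  motion=[
    [-1,[-24,-43.8,0],[0,0,0]],
    [-1,[-24,-43.8,0],[0,0,0]],
    [-1,[-24,-43.8,0],[0,0,0]],
    [-1,[-24,-43.8,0],[0,0,0]],
    [-1,[-24,-43.8,0],[0,0,0]],
    [-1,[-24,-43.8,0],[0,0,0]],
    [-1,[0,0,0],[0,0,0]],
    [-1,[0,0,0],[0,0,0]],
  ],
)

```text
t: 1.9
position: [0.5613, 0.1798, 0.2219]
orientation: [-3.141, -0.001, -2.869]
contact_force: [-0.5, 0.6, -1.6]
grip_width: 0.004
grasp_force: 0.0
```

```bash
cat > snap.py <<'E'
import sys
from station import robot
from h import *
n=sys.argv[1];C=robot.camera_info('wrist');s=robot.observe();p,d=robot.grab_frame('wrist')
np.savez(n+'.npz',p=p,d=d,**{k:np.array(v) for k,v in C.items()});cv2.imwrite(f'pics/{n}.png',p[...,::-1])
print(s['t'],s['position'],s['orientation'],s['contact_force'],s['grip_width'])
E
python3 snap.py w1
```

```text
1.9 [0.56134572 0.17983049 0.22187581] [-3.14123206e+00 -1.12857805e-03 -2.86946194e+00] [-0.49771295  0.56356346 -1.55477877] 0.003571724509572213
```

View pics/w1.png

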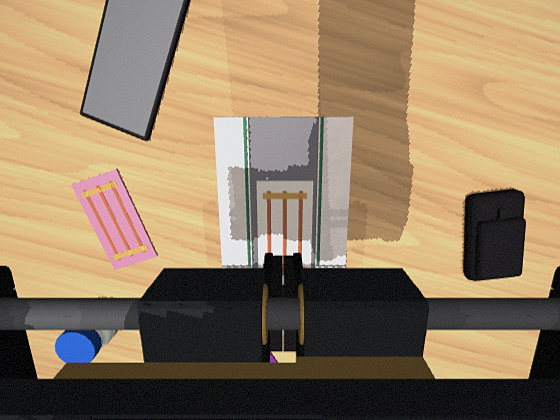

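The wrist view shows the dock upright: front edge at row 117 (columns 213–353), the plate's near end at row 181 (columns 257–313), and the hood from row 267. The pink plate (115,218), phone, mouse (495,235) and jar cap (78,347) are well clear.

```bash
python3 - <<'E'
from h import *
f=load('w1.npz');P=pts(f);p=f['p'].astype(int)
for nm,(r0,r1,c0,c1) in dict(railL=(125,200,218,240),railR=(125,260,328,348),bed=(122,150,256,308),plate=(203,230,272,283),table=(350,355,100,130) ).items():
    q=P[r0:r1,c0:c1,2];print(nm,np.median(q).round(4),q.std().round(4))
g=p.sum(2)
for r in(130,190,240):
    row=np.abs(np.diff(g[r,200:370]));print(r,[(200+i,int(row[i])) for i in np.nonzero(row>60)[0]])
for c in(220,275,345):
    col=np.diff(g[100:275,c]);print('c',c,[(100+i,int(col[i])) for i in np.nonzero(abs(col)>60)[0]])
for nm,uv,z in(('front L',(213.5,116.5),.051),('front R',(353,116.5),.051),('pl L',(257,181),.048),('pl R',(313.5,181),.048),('hoodL',(219,267.5),.075),('hoodR',(347,267.5),.075)):print(nm,ray(f,uv,z).round(4))
E
```

```text
railL 0.0504 0.0184
railR 0.0505 0.0157
bed 0.0445 0.0235
plate 0.0476 0.0276
table 0.0005 0.0007
130 [(np.int64(213), 168), (np.int64(242), 163), (np.int64(243), 237), (np.int64(246), 414), (np.int64(247), 290), (np.int64(249), 109), (np.int64(310), 221), (np.int64(317), 61), (np.int64(318), 239), (np.int64(319), 255), (np.int64(320), 121), (np.int64(322), 169), (np.int64(323), 187), (np.int64(326), 73), (np.int64(352), 150)]
190 [(np.int64(216), 87), (np.int64(217), 75), (np.int64(228), 196), (np.int64(244), 132), (np.int64(245), 193), (np.int64(247), 185), (np.int64(248), 207), (np.int64(249), 273), (np.int64(256), 207), (np.int64(298), 65), (np.int64(302), 65), (np.int64(312), 251), (np.int64(316), 318), (np.int64(317), 165), (np.int64(318), 189), (np.int64(321), 286), (np.int64(348), 96), (np.int64(349), 85)]
240 [(np.int64(219), 107), (np.int64(220), 109), (np.int64(234), 101), (np.int64(238), 111), (np.int64(241), 109), (np.int64(245), 142), (np.int64(246), 104), (np.int64(247), 99), (np.int64(248), 81), (np.int64(249), 242), (np.int64(251), 194), (np.int64(252), 101), (np.int
[... 812 characters left out ...]
4(267), -301), (np.int64(268), -186)]
c 275 [(np.int64(168), -99), (np.int64(169), -130), (np.int64(179), 86), (np.int64(180), 142), (np.int64(192), -109), (np.int64(198), 94), (np.int64(233), 160), (np.int64(234), 93), (np.int64(254), -262), (np.int64(255), -416), (np.int64(258), -63), (np.int64(266), -71)]
c 345 [(np.int64(116), 96), (np.int64(117), 62), (np.int64(254), 140), (np.int64(255), 85), (np.int64(263), -169), (np.int64(264), -156), (np.int64(265), 142), (np.int64(267), -245), (np.int64(268), -183)]
front L [[0.506 0.099 0.051]]
front R [[0.4712 0.2234 0.051 ]]
pl L [[0.5544 0.1527 0.048 ]]
pl R [[0.5394 0.2063 0.048 ]]
hoodL [[0.6417 0.1388 0.075 ]]
hoodR [[0.6082 0.2592 0.075 ]]
```

```bash
python3 - <<'E'
from station import robot
from h import *
print(go(robot.observe(),(.604,.195,.056),195.6))
E
```

```text
(array([ 0.02, -0.06,  0.14]), array([-45.4,   1.4, 166. ]))
```

Request:
drive_tool(
  motion=[
    [-1,[-22,0.7,35],[0,0,0]],
    [-1,[-23,0.7,40],[0,0,0]],
    [-1,[0,0,40],[0,0,0]],
    [-1,[0,0,30],[0,0,0]],
    [-1,[0,0,14],[0,0,0]],
    [-1,[0,0,4],[0,0,0]],
    [-1,[0,0,1],[0,0,0]],
    [-1,[0,0,0.4],[0,0,0]],
    [-1,[0,0,0],[0,0,0]],
    [-1,[0,0,0],[0,0,0]],
  ],
)

```text
t: 2.95
position: [0.6045, 0.1949, 0.0592]
orientation: [3.141, 0.002, -2.867]
contact_force: [0.1, -0.4, -0.0]
grip_width: 0.005
grasp_force: 0.0
```

Request:
drive_tool(
  motion=[
    [-1,[0,0,0.4],[0,0,0]],
    [-1,[0,0,0.4],[0,0,0]],
    [-1,[0,0,0.4],[0,0,0]],
    [-1,[0,0,0.4],[0,0,0]],
    [-1,[0,0,0.4],[0,0,0]],
    [-1,[0,0,0.4],[0,0,0]],
    [-1,[0,0,0.4],[0,0,0]],
    [-1,[0,0,0.4],[0,0,0]],
    [-1,[0,0,0.4],[0,0,0]],
    [-1,[0,0,0.4],[0,0,0]],
  ],
)

```text
t: 3.95
position: [0.6039, 0.1948, 0.0541]
orientation: [3.141, 0.0, -2.867]
contact_force: [0.2, 1.5, -0.5]
grip_width: 0.003
grasp_force: 0.0
```

Request:
drive_tool(
  motion=[
    [-1,[0,0,0.4],[0,0,0]],
    [-1,[0,0,0.4],[0,0,0]],
    [-1,[0,0,0.4],[0,0,0]],
    [-1,[0,0,0.4],[0,0,0]],
    [-1,[0,0,0.4],[0,0,0]],
    [-1,[0,0,0.4],[0,0,0]],
    [-1,[0,0,0.4],[0,0,0]],
  ],
)

```text
t: 4.65
position: [0.6039, 0.1948, 0.0513]
orientation: [3.142, 0.0, -2.867]
contact_force: [-0.3, -0.2, 0.0]
grip_width: 0.006
grasp_force: 0.0
```

Request:
drive_tool(
  motion=[
    [-1,[0,0,0.4],[0,0,0]],
    [-1,[0,0,0.4],[0,0,0]],
    [-1,[0,0,0.3],[0,0,0]],
    [-1,[0,0,0.3],[0,0,0]],
    [-1,[0,0,0.3],[0,0,0]],
    [-1,[0,0,0.3],[0,0,0]],
  ],
)

```text
t: 5.25
position: [0.6039, 0.1947, 0.0493]
orientation: [3.141, 0.0, -2.867]
contact_force: [0.4, -0.5, 0.4]
grip_width: 0.004
grasp_force: 0.0
```

Request:
drive_tool(
  motion=[
    [-1,[0,0,0.3],[0,0,0]],
    [-1,[0,0,0.2],[0,0,0]],
  ],
)

```text
t: 5.45
position: [0.6039, 0.1948, 0.0488]
orientation: [3.141, 0.0, -2.867]
contact_force: [-0.6, -0.1, 0.4]
grip_width: 0.004
grasp_force: 0.0
```

Request:
drive_tool(
  motion=[
    [-1,[0,0,0.3],[0,0,0]],
    [-1,[0,0,0.3],[0,0,0]],
  ],
)

```text
t: 5.65
position: [0.6039, 0.1947, 0.0482]
orientation: [3.142, 0.0, -2.867]
contact_force: [-0.4, -0.4, -0.2]
grip_width: 0.006
grasp_force: 0.0
```

Request:
drive_tool(
  motion=[
    [-1,[0,0,0.3],[0,0,0]],
    [-1,[0,0,0.2],[0,0,0]],
  ],
)

```text
t: 5.85
position: [0.6039, 0.1948, 0.0477]
orientation: [3.141, -0.0, -2.867]
contact_force: [-0.2, 0.3, -0.8]
grip_width: 0.002
grasp_force: 0.0
```

Request:
drive_tool(
  motion=[
    [-1,[0,0,0.3],[0,0,0]],
    [-1,[0,0,0.2],[0,0,0]],
  ],
)

```text
t: 6.05
position: [0.604, 0.1948, 0.0476]
orientation: [3.141, 0.0, -2.867]
contact_force: [-2.3, -0.3, 5.4]
grip_width: 0.009
grasp_force: 2.5
```

Request:
drive_tool(
  motion=[
    [-1,[0,0,0.2],[0,0,0]],
    [-1,[0,0,0.2],[0,0,0]],
  ],
)

```text
t: 6.25
position: [0.6041, 0.1948, 0.0475]
orientation: [3.141, 0.001, -2.867]
contact_force: [-2.5, -0.8, 7.6]
grip_width: 0.005
grasp_force: 4.1
```

Contact at z = 0.0476 m with 7.6 N. I start dragging.

Request:
drive_tool(
  motion=[
    [-1,[3,0,0],[0,0,0]],
    [-1,[4,0,0],[0,0,0]],
    [-1,[5,0,0],[0,0,0]],
    [-1,[5,0,0],[0,0,0]],
    [-1,[5,0,0],[0,0,0]],
    [-1,[5,0,0],[0,0,0]],
  ],
)

```text
t: 6.85
position: [0.5784, 0.1876, 0.0476]
orientation: [3.141, 0.002, -2.867]
contact_force: [1.5, 0.8, 5.8]
grip_width: 0.007
grasp_force: 2.6
```

```bash
cat > near.py <<'E'
import sys
from h import *
f=load(sys.argv[1]+'.npz');P=pts(f);o=np.array([.4886,.1612]);ex=np.array([.9632,.2689])
q=P[...,:2]-o;X=(q@ex)*1000-100;Y=(q@np.array([-ex[1],ex[0]]))*1000
hsv=cv2.cvtColor(f['p'],cv2.COLOR_RGB2HSV)
# plate edges by height/colour: bright unsaturated or copper pixels inside the channel strip |Y|<31
pz=P[...,2]
for y0 in(-20,-10,0,10,20):
    m=(abs(Y-y0)<3)&(X>-150)&(X<45)&(abs(pz-.0465)<.012)
    b=[(x,int(np.median(f['p'][m&(abs(X-x)<2)].sum(1)))if (m&(abs(X-x)<2)).sum()>3 else -1) for x in range(-148,45,4)]
    print(y0,b)
E
python3 snap.py w2
```

```text
6.85 [0.57841856 0.18764775 0.04755111] [ 3.14127143e+00  2.14921796e-03 -2.86671878e+00] [1.51634155 0.77264247 5.76903794] 0.006988372742578928
```

View pics/w2.png

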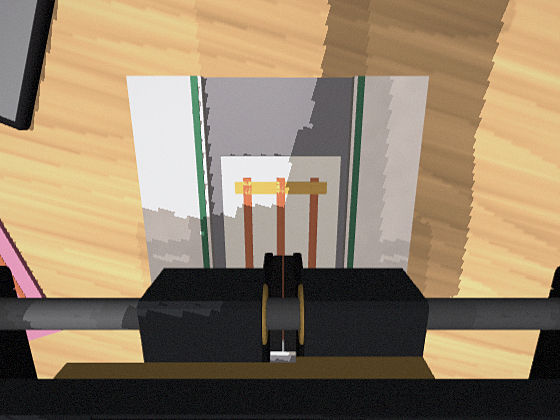

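The dock front is at row 77 (columns 127–428) and the plate's near end at row 156 (columns 221–341); it has moved straight. I measure it by rays.

```bash
cat > near.py <<'E'
import sys
from h import *
def near(n,L,Rr,z=.0476):
    f=load(n+'.npz');q=ray(f,[L,Rr],z)[:,:2]-[.4886,.1612];ex=np.array([.9632,.2689]);ey=np.array([-.2689,.9632])
    print('near end dock x',((q@ex)*1000-100).round(1),'y',((q@ey)*1000).round(1))
E
python3 - <<'E'
from near import *
near('w2',(221,156),(341,156));near('w2',(127,76.5),(428,76.5),.0505)
E
```

```text
near end dock x [-65.3 -65.5] y [-26.6  29.2]
near end dock x [-99.4 -99.8] y [-64.8  64.3]
```

Request:
drive_tool(
  motion=[
    [-1,[5,0,0.05],[0,0,0]],
    [-1,[5,0,0],[0,0,0]],
    [-1,[5,0,0],[0,0,0]],
    [-1,[5,0,0],[0,0,0]],
    [-1,[5,0,0],[0,0,0]],
    [-1,[5,0,0],[0,0,0]],
    [-1,[4,0,0],[0,0,0]],
    [-1,[2,0,0],[0,0,0]],
  ],
)

```text
t: 7.7
position: [0.5437, 0.1779, 0.0475]
orientation: [3.141, 0.002, -2.867]
contact_force: [2.7, 1.1, 6.5]
grip_width: 0.004
grasp_force: 2.8
```

Request:
drive_tool(
  motion=[
    [-1,[4,0,0],[0,0,0]],
    [-1,[5,0,0],[0,0,0]],
    [-1,[5,0,0],[0,0,0]],
    [-1,[5,0,0],[0,0,0]],
    [-1,[3,0,0],[0,0,0]],
    [-1,[0,0,0],[0,0,0]],
  ],
)

```text
t: 8.3
position: [0.5222, 0.1718, 0.0475]
orientation: [3.141, 0.001, -2.867]
contact_force: [0.1, -0.2, 8.5]
grip_width: 0.009
grasp_force: 4.0
```

```bash
python3 snap.py w3
```

```text
8.3 [0.52223535 0.1718428  0.04748293] [ 3.14111141e+00  1.46904080e-03 -2.86668725e+00] [ 0.07060754 -0.23777961  8.53315752] 0.008532560071016382
```

View pics/w3.png

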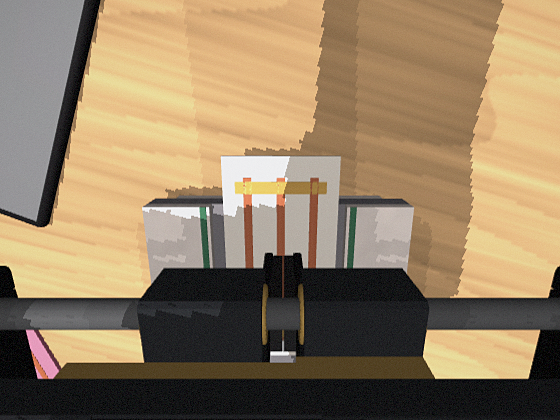

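The plate's near end is again at row 156 (columns 221–341), so it did not slip. The rail fronts are at row 207 and the overhang is in free air.

```bash
python3 - <<'E'
from near import *
near('w3',(221,156),(341,156));near('w3',(144,207),(413,207),.0505)
E
```

```text
near end dock x [-123.7 -123.8] y [-26.8  29.1]
near end dock x [ -99.8 -100.1] y [-64.1  64.2]
```

Request:
drive_tool(
  motion=[
    [-1,[3,0,0],[0,0,0]],
    [-1,[4,0,0],[0,0,0]],
    [-1,[4,0,0],[0,0,0]],
    [-1,[2,0,0],[0,0,0]],
    [-1,[0,0,0],[0,0,0]],
    [-1,[0,0,-1],[0,0,0]],
    [-1,[0,0,-5],[0,0,0]],
    [-1,[0,0,-20],[0,0,0]],
    [1,[10,0,-20],[0,0,0]],
    [1,[20,0,-10],[0,0,0]],
  ],
)

```text
t: 9.35
position: [0.4814, 0.1601, 0.1042]
orientation: [3.142, 0.002, -2.867]
contact_force: [0.3, -0.7, 0.6]
grip_width: 0.11
grasp_force: 0.0
```

Request:
drive_tool(
  motion=[
    [1,[15,0,0],[0,0,0]],
    [1,[0,0,0],[0,0,0]],
    [1,[0,0,0],[0,0,0]],
    [1,[0,0,0],[0,0,0]],
  ],
)

```text
t: 9.75
position: [0.4667, 0.156, 0.1026]
orientation: [-3.141, -0.0, -2.867]
contact_force: [-0.3, 0.2, -0.7]
grip_width: 0.469
grasp_force: 0.0
```

```bash
python3 snap.py w4; python3 - <<'E'
from h import *
f=load('w4.npz');P=pts(f);g=f['p'].sum(2).astype(int)
q=P[...,:2]-[.4886,.1612];X=q@np.array([.9632,.2689])*1000-100;Y=q@np.array([-.2689,.9632])*1000;z=P[...,2]
m=(z>.040)&(z<.056)&(X<-103)&(X>-170)&(abs(Y)<45)
v,u=np.nonzero(m);print(len(v),u.min(),u.max(),v.min(),v.max())
c,_=cv2.findContours(m.astype(np.uint8),0,1);c=max(c,key=len)[:,0].astype(float);r=ray(f,c,.0476)[:,:2]-[.4886,.1612]
x=r@np.array([.9632,.2689])*1000-100;y=r@np.array([-.2689,.9632])*1000
print('near',np.percentile(x,[1,5,10]),'y',y.min(),y.max(),cv2.minAreaRect(np.c_[x,y].astype(np.float32)))
E
```

```text
9.75 [0.46667436 0.15604209 0.10263375] [-3.14148477e+00 -9.95840583e-05 -2.86669077e+00] [-0.33727732  0.17154236 -0.66184572] 0.4689884022524453
3970 239 323 214 262
near [-137.19568458 -137.17892067 -137.15796677] y -27.144079530685627 28.80265308888654 ((-120.12313842773438, 0.8386287689208984), (34.17559051513672, 55.94351577758789), 0.13716596364974976)
```

View pics/w4.png

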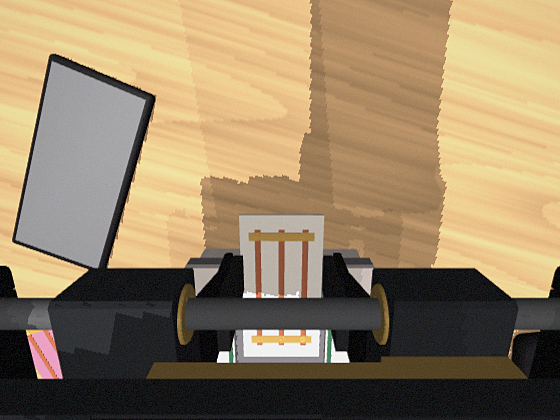

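Request:
drive_tool(
  motion=[
    [1,[-2.5,0,0],[0,0,0]],
    [1,[0,0,0],[0,0,0]],
    [1,[0,0,0],[0,0,0]],
    [1,[0,0,0],[0,0,0]],
    [1,[0,0,5],[0,0,0]],
    [1,[0,0,10],[0,0,0]],
    [1,[0,0,10],[0,0,0]],
  ],
)

```text
t: 10.5
position: [0.4685, 0.1566, 0.0768]
orientation: [3.141, -0.0, -2.867]
contact_force: [1.0, -0.5, 0.7]
grip_width: 0.991
grasp_force: 0.0
```

Request:
drive_tool(
  motion=[
    [1,[0,0,12],[0,0,0]],
    [1,[0,0,12],[0,0,0]],
    [1,[0,0,12],[0,0,0]],
    [1,[0,0,9],[0,0,0]],
    [1,[0,0,4],[0,0,0]],
    [1,[0,0,1],[0,0,0]],
    [1,[0,0,0],[0,0,0]],
    [1,[0,0,0],[0,0,0]],
  ],
)

```text
t: 11.3
position: [0.4691, 0.1568, 0.0282]
orientation: [3.141, 0.001, -2.867]
contact_force: [0.0, -0.4, -0.3]
grip_width: 0.998
grasp_force: 0.0
```

```bash
python3 - <<'E'
from station import robot
from h import *
s=robot.observe();print(go(s,(.4691,.1566,.0271),195.7),s['grip_width'],s['contact_force'])
E
```

```text
(array([0.01, 0.05, 0.05]), array([-0. , -0.2,  1.1])) 0.9975723879289106 [ 0.01328256 -0.35103158 -0.30333861]
```

Request:
drive_tool(
  motion=[
    [1,[0,0,1.1],[0,0,0]],
    [0.3,[0,0,0],[0,0,0]],
    [0.2,[0,0,0],[0,0,0]],
    [0.2,[0,0,0],[0,0,0]],
    [0.2,[0,0,0],[0,0,0]],
    [0.1,[0,0,0],[0,0,0]],
    [-0.5,[0,0,0],[0,0,0]],
    [-1,[0,0,0],[0,0,0]],
    [-1,[0,0,0],[0,0,0]],
    [-1,[0,0,0],[0,0,0]],
  ],
  newtons=15,
)

```text
t: 12.3
position: [0.4687, 0.1566, 0.0267]
orientation: [3.142, 0.0, -2.867]
contact_force: [-0.1, -0.6, 1.0]
grip_width: 0.634
grasp_force: 15.0
```

Request:
drive_tool(
  motion=[
    [-1,[0,0,-0.5],[0,0,0]],
    [-1,[0,0,-1],[0,0,0]],
    [-1,[0,0,-2],[0,0,0]],
    [-1,[0,0,-4],[0,0,0]],
    [-1,[0,0,-8],[0,0,0]],
    [-1,[0,0,-14],[0,0,0]],
    [-1,[0,0,-18],[0,0,0]],
    [-1,[0,0,-20],[0,0,0]],
    [-1,[0,0,-20],[0,0,0]],
    [-1,[0,0,-20],[0,0,0]],
  ],
  newtons=20,
)

```text
t: 13.3
position: [0.4687, 0.1566, 0.1357]
orientation: [3.141, 0.001, -2.867]
contact_force: [-0.2, 0.4, -1.3]
grip_width: 0.634
grasp_force: 20.0
```

Request:
drive_tool(
  motion=[
    [-1,[0,0,-20],[0,0,0]],
    [-1,[0,0,-20],[0,0,0]],
    [-1,[0,0,-15],[0,0,0]],
    [-1,[0,0,-8],[0,0,2]],
    [-1,[0,0,0],[0,0,5]],
    [-1,[0,0,0],[0,0,6.5]],
    [-1,[0,0,0],[0,0,6.5]],
    [-1,[0,0,0],[0,0,5]],
    [-1,[0,0,0],[0,0,2.3]],
    [-1,[0,0,0],[0,0,0]],
  ],
)

```text
t: 14.3
position: [0.4687, 0.1565, 0.1978]
orientation: [3.141, 0.0, 2.939]
contact_force: [-0.9, -0.8, -0.8]
grip_width: 0.637
grasp_force: 20.0
```

```bash
python3 - <<'E'
from station import robot
from h import *
s=robot.observe();print(go(s,(.72,-.23,.2),168.4),s['grip_width'],s['grasp_force'],s['contact_force'])
E
```

```text
(array([0.03, 0.02, 0.01]), array([-323.9, -328.1,   -2.2])) 0.6371319884351009 19.984444677829742 [-0.85425798 -0.77506211 -0.75325706]
```

Request:
drive_tool(
  motion=[
    [-1,[-7,-7,0],[0,0,0]],
    [-1,[-14,-14,0],[0,0,0]],
    [-1,[-21,-21,0],[0,0,0]],
    [-1,[-25,-25,0],[0,0,0]],
    [-1,[-25,-25,0],[0,0,0]],
    [-1,[-25,-25,0],[0,0,0]],
    [-1,[-25,-25,0],[0,0,0]],
    [-1,[-25,-25,0],[0,0,0]],
    [-1,[-25,-25,0],[0,0,0]],
    [-1,[-25,-25,0],[0,0,0]],
  ],
)

```text
t: 15.3
position: [0.6385, -0.1016, 0.1973]
orientation: [-3.141, 0.0, 2.941]
contact_force: [0.9, 0.3, 0.2]
grip_width: 0.63
grasp_force: 20.0
```

Request:
drive_tool(
  motion=[
    [-1,[-25,-25,0],[0,0,0]],
    [-1,[-25,-25,0],[0,0,0]],
    [-1,[-22,-24,0],[0,0,0]],
    [-1,[-17,-18,0],[0,0,0]],
    [-1,[-10,-11,0],[0,0,0]],
    [-1,[-5,-6,0],[0,0,0]],
    [-1,[0,0,0],[0,0,0]],
    [-1,[0,0,0],[0,0,0]],
    [-1,[0,0,0],[0,0,0]],
  ],
)

```text
t: 16.2
position: [0.7179, -0.2259, 0.1975]
orientation: [3.141, 0.0, 2.941]
contact_force: [0.6, 0.1, -0.7]
grip_width: 0.633
grasp_force: 20.0
```

```bash
python3 snap.py w5
```

```text
16.2 [ 0.71793587 -0.22589077  0.19745746] [3.14086375e+00 1.79906565e-04 2.94142399e+00] [ 0.64003136  0.13621892 -0.72980321] 0.6334144442981472
```

View pics/w5.png

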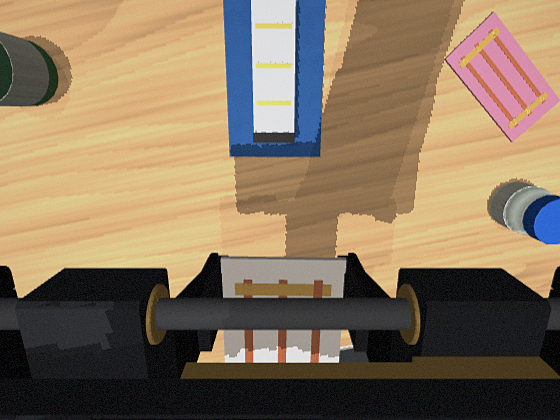

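The stage is at the top: pedestal columns 249–297, stop at rows 132–142. The held plate's near end is at row 258 (columns 221–345). The pink decoy, jar and bottle are untouched. Next I measure the stage frame and the plate in the hand.

```bash
python3 - <<'E'
from h import *
f=load('w5.npz');P=pts(f);p=f['p'];g=p.sum(2).astype(int);hsv=cv2.cvtColor(p,cv2.COLOR_RGB2HSV)
print('top z',np.median(P[70:95,257:290,2]),'foot z',np.median(P[20:140,305:315,2]),'stop z',np.median(P[134:137,258:290,2]))
def edges(a,th=90): d=np.diff(a);return [(int(i),int(d[i])) for i in np.nonzero(abs(d)>th)[0]]
for r in(10,40,80,115,137): print('row',r,edges(g[r,210:340]))
for c in(258,272,288,235,310): print('col',c,edges(g[95:170,c]))
blk=(hsv[...,2]<85)&(np.mgrid[:420,:560][0]>120)&(np.mgrid[:420,:560][0]<150)&(np.mgrid[:420,:560][1]>240)&(np.mgrid[:420,:560][1]<305)
v,u=np.nonzero(blk);print('stop px',u.min(),u.max(),v.min(),v.max())
# pedestal top edges by white mask between blue
w=(hsv[...,1]<70)&(hsv[...,2]>110)
L=[];Rr=[]
for r in range(5,128,3):
    k=np.nonzero((hsv[r,225:325,1]>110)&(hsv[r,225:325,0]>95)&(hsv[r,225:325,0]<130))[0]+225
    l=k[k<262];q=k[k>285]
    if len(l) and len(q):L.append((l.max()+.5,r));Rr.append((q.min()-.5,r))
L=ray(f,L,.043);Rr=ray(f,Rr,.043)
for e in(L,Rr):
    vx,vy,x0,y0=cv2.fitLine(e[:,:2].astype(np.float32),cv2.DIST_HUBER,0,.001,.001).ravel();print('edge yaw',np.degrees(np.arctan(vy/vx)),'at x=.6 y',y0+(.6-x0)*vy/vx, 'rng',e[:,0].min(),e[:,0].max())
# plate in hand
m=np.zeros((420,560),bool);m[262:296,226:340]=1
q=P[m];q=q[abs(q[:,2]-.217)<.02];A=np.c_[q[:,:2],np.ones(len(q))];k=np.linalg.lstsq(A,q[:,2],rcond=None)[0];print('plate plane',k[:2],'z med',np.median(q[:,2]))
E
```

```text
top z 0.04376020157241178 foot z 0.013830199315798458 stop z 0.05372954764000376
row 10 [(12, -134), (13, -117), (40, 400), (84, -250), (85, -285), (89, 140), (114, 287)]
row 40 [(14, -202), (41, 347), (84, -397), (85, -200), (87, 126), (114, 222)]
row 80 [(15, -142), (16, -115), (41, 148), (42, 261), (84, -403), (88, 140), (112, 309), (121, -94), (122, -127)]
row 115 [(17, -180), (42, 206), (43, 205), (83, -237), (84, -299), (88, 131)]
row 137 [(18, -143), (42, -168), (110, 124)]
col 258 [(36, -160), (37, -434), (50, -114), (61, 123)]
col 272 [(36, -263), (37, -263), (61, 108)]
col 288 [(35, -132), (36, -109), (37, -259), (61, 97)]
col 235 [(49, -91)]
col 310 [(61, 91)]
stop px 253 296 121 144
edge yaw -11.677601 at x=.6 y -0.22753108 rng 0.5540409898634758 0.6459191534684482
edge yaw -11.606574 at x=.6 y -0.18999717 rng 0.5612594510624381 0.6533204640211845
plate plane [0.00495573 0.00066788] z med 0.21812886565218342
```

```bash
python3 - <<'E'
from station import robot
from h import *
f=load('w5.npz');zt=.0437
L=ray(f,[(250.5,10),(251.5,40),(252.1,80),(253,115)],zt)[:,:2];Q=ray(f,[(294.9,10),(294.8,40),(294.5,80),(294,115)],zt)[:,:2]
yaws=[np.degrees(np.arctan2(*(e[0]-e[-1])[::-1]))-180 for e in(L,Q)];M=(L+Q)/2
ym=np.degrees(np.arctan2(*(M[-1]-M[0])[::-1]));print('widths',np.linalg.norm(L-Q,axis=1)*1000,yaws,ym)
yaw=-11.62;ex=np.array([np.cos(np.radians(yaw)),np.sin(np.radians(yaw))]);ey=np.array([-ex[1],ex[0]])
st=ray(f,[(258,131.9),(272,131.8),(288,131.8)],zt)[:,:2]
o=ex*((st@ex).mean()-.055)+ey*(M@ey).mean();print('stage origin',o.round(4),'stop face',st@ex,'axis y',M@ey)
# plate in hand: near end corners at top z
s=robot.observe();Rt=R.from_euler('xyz',s['orientation']);c=ray(f,[(221,257.5),(345.5,257.5)],s['position'][2]+.019+.0015)
t=Rt.inv().apply(c-s['position'])*1000;print('plate end corners in tool mm',t.round(1))
g=f['p'].sum(2).astype(int);print([(c,[(int(i)+250) for i in np.nonzero(abs(np.diff(g[250:266,c]))>90)[0]]) for c in(230,260,300,338)],[(r,[int(i)+210 for i in np.nonzero(abs(np.diff(g[r,210:360]))>120)[0]]) for r in(262,268)])
E
```

```text
widths [35.95695616 35.85451947 36.19414131 35.97164733] [np.float64(-11.446632376928164), np.float64(-11.43632305370167)] -11.441477252910392
stage origin [ 0.6015 -0.2092] stop face [0.6863813  0.68626212 0.68622478] axis y [-0.08392881 -0.08367688 -0.0837069  -0.08367446]
plate end corners in tool mm [[ 17.2 -26.4 -20.5]
 [ 17.2  28.9 -20.5]]
[(230, [255, 256, 258]), (260, [255, 256, 258]), (300, [258, 259]), (338, [254, 255, 256, 257, 259])] [(262, [219, 220, 345, 346]), (268, [220, 345])]
```

```bash
python3 - <<'E'
from station import robot
from h import *
s=robot.observe();print(go(s,(.5596,-.2007,.045),168.5))
E
```

```text
(array([0.04, 0.02, 0.03]), array([160.2,  -6.8, 152.5]))
```

Request:
drive_tool(
  motion=[
    [-1,[6,0,0],[0,0,0]],
    [-1,[14,-1,0],[0,0,0]],
    [-1,[22,-1,0],[0,0,0]],
    [-1,[25,-1,5],[0,0,0]],
    [-1,[25,-1,10],[0,0,0]],
    [-1,[25,-1,15],[0,0,0]],
    [-1,[22,-1,20],[0,0,0]],
    [-1,[14,-0.8,20],[0,0,0]],
    [-1,[7.2,0,20],[0,0,0]],
    [-1,[0,0,20],[0,0,0]],
  ],
)

```text
t: 17.25
position: [0.5583, -0.201, 0.087]
orientation: [3.141, 0.001, 2.94]
contact_force: [0.6, 0.1, -0.4]
grip_width: 0.635
grasp_force: 20.0
```

Request:
drive_tool(
  motion=[
    [-1,[0,0,18],[0,0,0]],
    [-1,[0,0,13],[0,0,0]],
    [-1,[0,0,8],[0,0,0]],
    [-1,[0,0,3.5],[0,0,0]],
    [-1,[0,0,0],[0,0,0]],
    [-1,[0,0,0],[0,0,0]],
  ],
)

```text
t: 17.85
position: [0.56, -0.2018, 0.0453]
orientation: [3.142, 0.001, 2.94]
contact_force: [0.7, 0.4, -1.7]
grip_width: 0.632
grasp_force: 20.0
```

```bash
python3 snap.py w6
```

```text
17.85 [ 0.56001161 -0.20182063  0.04534634] [3.14153178e+00 1.02222027e-03 2.93995690e+00] [ 0.68966     0.44619382 -1.71528758] 0.6324605285055793
```

View pics/w6.png

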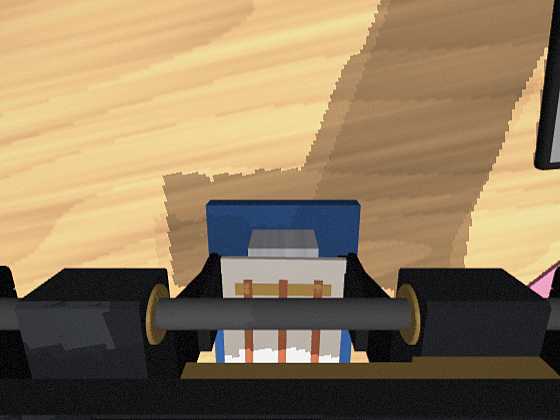

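The plate is over the stage: its near end at row 257 (columns 221–346), the pedestal's end face at rows 230–255 (columns 247–318), the foot's front edge at row 206 (columns 207–360). I check the lateral centring from this view.

```bash
python3 - <<'E'
from station import robot
from h import *
f=load('w6.npz');s=robot.observe();Rt=R.from_euler('xyz',s['orientation']);g=f['p'].sum(2).astype(int)
for r in(206,220,232,238,244,249,262): 
    d=np.diff(g[r,200:370]);print(r,[(200+int(i),int(d[i])) for i in np.nonzero(abs(d)>70)[0]])
print('c282',[(200+int(i),int(x)) for i,x in enumerate(np.diff(g[200:262,270])) if abs(x)>50])
def tl(uv,z): return Rt.inv().apply(ray(f,uv,z)-s['position'])[:, :2]*1000
print('foot',tl([(207,206),(360,206)],.0137).round(1));print('ped bottom',tl([(249.3,230),(316,230)],.0137).round(1))
print('plate',tl([(220.5,257.5),(345.5,257.5)],s['position'][2]+.0205).round(1))
E
```

```text
206 [(205, -137), (360, 166)]
220 [(359, 175)]
232 [(206, -97), (207, -88), (251, 90), (358, 227)]
238 [(207, -151), (315, -71), (357, 83), (358, 101)]
244 [(207, -141), (208, -79), (248, 117), (357, 244)]
249 [(207, -117), (208, -107), (247, 298), (317, -127), (318, -168), (357, 203)]
262 [(204, -147), (205, -209), (219, 179), (220, 363), (345, -290), (346, -229), (348, 73), (359, 366), (360, 76)]
c282 [(204, 84), (228, 54), (229, 53), (247, 87), (248, 118), (255, -62), (256, -90), (258, 159), (259, 100)]
foot [[ 26.9 -42.9]
 [ 26.9  45.9]]
ped bottom [[ 12.2 -18.7]
 [ 12.2  20.8]]
plate [[ 17.2 -26.6]
 [ 17.2  28.9]]
```

Request:
drive_tool(
  motion=[
    [-1,[0,0,3],[0,0,0]],
    [-1,[0,0,5],[0,0,0]],
    [-1,[0,0,4],[0,0,0]],
    [-1,[0,0,1.5],[0,0,0]],
    [-1,[0,0,0.4],[0,0,0]],
    [-1,[0,0,0.4],[0,0,0]],
    [-1,[0,0,0.4],[0,0,0]],
    [-1,[0,0,0.4],[0,0,0]],
    [-1,[0,0,0.4],[0,0,0]],
  ],
)

```text
t: 18.8
position: [0.5596, -0.2017, 0.0292]
orientation: [3.142, 0.0, 2.94]
contact_force: [0.1, 0.3, -0.7]
grip_width: 0.637
grasp_force: 20.0
```

Request:
drive_tool(
  motion=[
    [-1,[0,0,0.4],[0,0,0]],
    [-1,[0,0,0.4],[0,0,0]],
    [-1,[0,0,0.4],[0,0,0]],
    [-1,[0,0,0.3],[0,0,0]],
    [-1,[0,0,0.3],[0,0,0]],
    [-1,[0,0,0.3],[0,0,0]],
  ],
)

```text
t: 19.4
position: [0.5596, -0.2016, 0.027]
orientation: [3.142, -0.0, 2.94]
contact_force: [-0.0, -0.4, -1.2]
grip_width: 0.63
grasp_force: 20.0
```

Request:
drive_tool(
  motion=[
    [-1,[0,0,0.2],[0,0,0]],
    [-1,[0,0,0.2],[0,0,0]],
    [-1,[0,0,0.2],[0,0,0]],
  ],
)

```text
t: 19.7
position: [0.5596, -0.2016, 0.0264]
orientation: [3.141, -0.0, 2.94]
contact_force: [0.6, 0.7, -0.5]
grip_width: 0.636
grasp_force: 20.0
```

Request:
drive_tool(
  motion=[
    [-1,[0,0,0.2],[0,0,0]],
    [-1,[0,0,0.2],[0,0,0]],
  ],
)

```text
t: 19.9
position: [0.5596, -0.2017, 0.0261]
orientation: [3.142, 0.0, 2.94]
contact_force: [-0.3, 0.3, 1.2]
grip_width: 0.637
grasp_force: 20.0
```

Request:
drive_tool(
  motion=[
    [-1,[0,0,0.2],[0,0,0]],
    [-1,[0,0,0],[0,0,0]],
  ],
)

```text
t: 20.1
position: [0.5597, -0.2017, 0.026]
orientation: [3.141, 0.0, 2.94]
contact_force: [-1.3, 0.3, 1.7]
grip_width: 0.634
grasp_force: 20.0
```

Request:
drive_tool(
  motion=[
    [-1,[-0.4,0,0],[0,0,0]],
    [-1,[-0.4,0,0],[0,0,0]],
    [-1,[-0.4,0,0],[0,0,0]],
    [-1,[-0.4,0,0],[0,0,0]],
    [-1,[-0.4,0,0],[0,0,0]],
    [-1,[-0.4,0,0],[0,0,0]],
    [-1,[-0.4,0,0],[0,0,0]],
  ],
)

```text
t: 20.8
position: [0.5624, -0.2023, 0.026]
orientation: [3.141, 0.0, 2.94]
contact_force: [-1.3, 0.2, 4.8]
grip_width: 0.635
grasp_force: 20.0
```

Request:
drive_tool(
  motion=[
    [-1,[-0.4,0,0],[0,0,0]],
    [-1,[-0.3,0,0],[0,0,0]],
  ],
)

```text
t: 21.0
position: [0.5631, -0.2024, 0.026]
orientation: [3.142, 0.0, 2.94]
contact_force: [-1.5, 0.0, 6.0]
grip_width: 0.636
grasp_force: 20.0
```

Request:
drive_tool(
  motion=[
    [-1,[-0.3,0,0],[0,0,0]],
    [-1,[-0.2,0,0],[0,0,0]],
  ],
)

```text
t: 21.2
position: [0.5636, -0.2025, 0.026]
orientation: [3.142, 0.0, 2.94]
contact_force: [-1.3, -0.9, 6.0]
grip_width: 0.637
grasp_force: 20.0
```

Request:
drive_tool(
  motion=[
    [-1,[-0.2,0,-0.2],[0,0,0]],
    [-1,[-0.2,0,0],[0,0,0]],
  ],
)

```text
t: 21.4
position: [0.5637, -0.2025, 0.026]
orientation: [3.142, -0.0, 2.94]
contact_force: [-2.9, 0.1, 4.1]
grip_width: 0.638
grasp_force: 20.0
```

Request:
drive_tool(
  motion=[
    [-1,[-0.2,0,0],[0,0,0]],
    [-1,[-0.2,0,0],[0,0,0]],
  ],
)

```text
t: 21.6
position: [0.5637, -0.2025, 0.026]
orientation: [3.141, -0.001, 2.94]
contact_force: [-5.1, 1.1, 5.4]
grip_width: 0.631
grasp_force: 20.0
```

Request:
drive_tool(
  motion=[
    [-1,[-0.2,0,0],[0,0,0]],
    [-1,[-0.2,0,0],[0,0,0]],
  ],
)

```text
t: 21.8
position: [0.5638, -0.2026, 0.026]
orientation: [3.141, -0.002, 2.94]
contact_force: [-7.1, 1.7, 8.2]
grip_width: 0.635
grasp_force: 20.0
```

The plate meets the stop (position stalls, 7 N). I ease off, release and rise.

Request:
drive_tool(
  motion=[
    [-1,[0.3,0,-0.2],[0,0,0]],
    [-1,[0.2,0,-0.1],[0,0,0]],
    [-1,[0,0,0],[0,0,0]],
    [0.4,[0,0,0],[0,0,0]],
    [0.6,[0,0,0],[0,0,0]],
    [1,[0,0,0],[0,0,0]],
    [1,[0,0,0],[0,0,0]],
    [1,[0,0,0],[0,0,0]],
    [1,[0,0,0],[0,0,0]],
  ],
)

```text
t: 22.7
position: [0.5643, -0.2025, 0.0264]
orientation: [3.141, 0.0, 2.94]
contact_force: [0.2, -0.2, 0.5]
grip_width: 0.985
grasp_force: 0.0
```

Request:
drive_tool(
  motion=[
    [1,[0,0,-2],[0,0,0]],
    [1,[0,0,-6],[0,0,0]],
    [1,[0,0,-15],[0,0,0]],
    [1,[0,0,-25],[0,0,0]],
    [1,[0,0,-30],[0,0,0]],
    [1,[-30,0,-30],[0,0,0]],
    [1,[-45,0,-20],[0,0,0]],
    [1,[-45,0,-20],[0,0,0]],
    [1,[-30,0,-10],[0,0,0]],
    [1,[0,0,0],[0,0,0]],
  ],
)

```text
t: 23.7
position: [0.7143, -0.2327, 0.1861]
orientation: [-3.141, 0.003, 2.942]
contact_force: [0.3, 0.1, -0.5]
grip_width: 1.0
grasp_force: 0.0
```

Request:
drive_tool(
  motion=[
    [1,[0,0,0],[0,0,0]],
    [1,[0,0,0],[0,0,0]],
  ],
)

```text
t: 23.9
position: [0.7102, -0.2328, 0.1847]
orientation: [-3.142, -0.0, 2.939]
contact_force: [0.5, -0.1, 0.9]
grip_width: 0.999
grasp_force: 0.0
```

```bash
python3 snap.py w7
```

```text
23.9 [ 0.71023347 -0.23283493  0.18474716] [-3.14157414e+00 -4.31007677e-04  2.93927959e+00] [ 0.50377897 -0.06052087  0.9366823 ] 0.9994079061031202
```

View pics/w7.png

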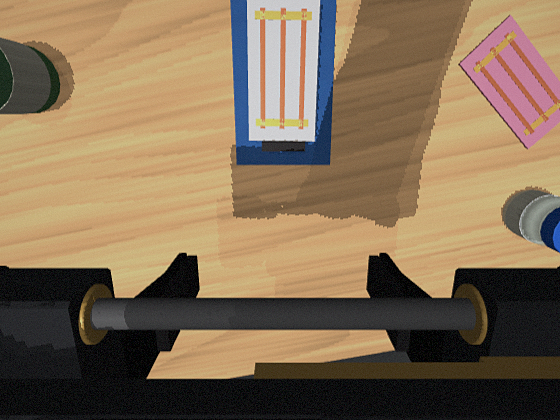

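The plate lies on the stage with its end at row 141 (columns 247–317), right at the stop (rows 142–151, columns 262–306). I check centring and yaw.

```bash
python3 - <<'E'
from h import *
f=load('w7.npz');g=f['p'].sum(2).astype(int)
def ed(a,o,th=70): d=np.diff(a);return [(o+int(i),int(d[i])) for i in np.nonzero(abs(d)>th)[0]]
for r in(10,60,110,135,146): print(r,ed(g[r,225:345],225))
for c in(252,270,282,298,312): print('c',c,ed(g[130:160,c],130,60))
hsv=cv2.cvtColor(f['p'],cv2.COLOR_RGB2HSV);L=[];Q=[]
for r in range(5,136,5):
    k=np.nonzero((hsv[r,230:335,1]>110)&(hsv[r,230:335,0]>95)&(hsv[r,230:335,0]<130))[0]+230
    l=k[k<258];q=k[k>305]
    if len(l) and len(q):L.append((l.max()+.5,r));Q.append((q.min()-.5,r))
yaw=np.radians(-11.5);ex=np.array([np.cos(yaw),np.sin(yaw)]);ey=np.array([-ex[1],ex[0]]);o=np.array([.6015,-.2092])
L,Q=[ray(f,e,.0467)[:,:2]-o for e in(L,Q)]
for e in(L,Q,(L+Q)/2): k=np.polyfit(e@ex,e@ey*1000,1);print('slope deg',np.degrees(np.arctan(k[0]/1000)),'y at 0',k[1].round(2))
print('stop',[((q[:2]-o)@np.c_[ex,ey]*1000).round(1) for q in ray(f,[(262.5,146),(306,146)],.0537)])
E
```

```text
10 [(230, -150), (246, 421), (259, -130), (264, 136), (280, -167), (285, 203), (300, -132), (301, -76), (306, 216), (318, -83), (319, -357), (336, 189)]
60 [(231, -109), (232, -124), (246, 71), (247, 315), (259, -166), (260, -75), (264, 170), (279, -169), (284, 187), (299, -167), (300, -74), (304, 180), (316, -105), (317, -371), (319, 178), (333, 291), (343, -203)]
110 [(233, -119), (234, -112), (247, 179), (248, 209), (259, -102), (260, -111), (264, 164), (279, -172), (283, 120), (284, 123), (298, -228), (303, 188), (314, -101), (315, -362), (316, 108), (325, -81), (331, 149)]
135 [(234, -103), (235, -100), (248, 320), (314, -441), (330, 98)]
146 [(231, -195), (240, -94), (245, 75), (251, -73), (254, 148), (330, 147)]
c 252 [(139, -119), (140, -296), (145, -81)]
c 270 [(139, -147), (140, -381)]
c 282 [(139, -136), (140, -365), (141, -75), (142, 71)]
c 298 [(140, -236), (141, -298), (142, 86)]
c 312 [(140, -132), (141, -280)]
slope deg -0.8438378489981271 y at 0 -28.71
slope deg -0.8070616476523854 y at 0 27.89
slope deg -0.8254504551309387 y at 0 -0.41
stop [array([ 59. , -17.1]), array([59.1, 19.2])]
```

```bash
python3 - <<'E'
from h import *
yaw=np.radians(-11.5);ex=np.array([np.cos(yaw),np.sin(yaw)]);ey=np.array([-ex[1],ex[0]]);o=np.array([.6015,-.2092])
def sub(a,r0,r1,axis):  # subpixel strongest edge between r0,r1
    d=abs(np.diff(a[r0:r1].astype(float)));i=d.argmax();k=slice(max(i-2,0),i+3);return r0+.5+(np.arange(len(d))[k]*d[k]).sum()/d[k].sum()
def side(n,c0,c1,rows,z,th=None):
    f=load(n+'.npz');g=f['p'].astype(int);S=g[...,0]  # red channel: wood/white vs blue
    uv=[(sub(S[r],c0,c1,0),r) for r in rows];q=ray(f,uv,z)[:,:2]-o;k=np.polyfit(q@ex,q@ey*1000,1)
    return round(float(np.degrees(np.arctan(k[0]/1000))),2),round(float(k[1]),2),round(float(np.std(q@ey*1000-np.polyval(k,q@ex))),2)
def end(n,r0,r1,cols,z):
    f=load(n+'.npz');S=f['p'][...,0].astype(int);uv=[(c,sub(S[:,c],r0,r1,0)) for c in cols];q=ray(f,uv,z)[:,:2]-o;k=np.polyfit(q@ey,q@ex*1000,1)
    return round(float(-np.degrees(np.arctan(k[0]/1000))),2),round(float(k[1]),2)
rows=range(5,130,4)
print('w5 foot L',side('w5',218,238,rows,.0137),'R',side('w5',312,333,rows,.0137));print('w5 ped L',side('w5',244,260,rows,.0437),'R',side('w5',288,297,rows,.0437))
print('w7 foot L',side('w7',226,240,rows,.0137),'R',side('w7',325,342,rows,.0137));print('w7 plate L',side('w7',241,256,rows,.0467),'R',side('w7',309,322,rows,.0467))
print('w7 plate end',end('w7',134,146,list(range(250,260))+list(range(308,315)),.0467),'w5 stop face',end('w5',126,136,range(258,290,2),.0437),'w5 foot end',end('w5',148,165,range(240,312,3),.0137),'w7 foot end',end('w7',156,172,range(245,325,3),.0137))
E
```

```text
w5 foot L (-0.1, -44.94, 0.09) R (-0.15, 45.21, 0.34)
w5 ped L (-0.07, -18.05, 0.1) R (-0.04, 17.98, 0.09)
w7 foot L (-0.11, -44.97, 0.1) R (-0.27, 45.09, 0.27)
w7 plate L (-0.84, -28.63, 0.09) R (-0.84, 27.5, 0.12)
w7 plate end (-0.96, 55.3) w5 stop face (0.4, 55.18) w5 foot end (-0.35, 80.23) w7 foot end (-0.01, 80.13)
```

The plate sits 0.3 mm from home along x, 0.5 mm off centre and 0.75° off axis, flat and against the stop. The gripper is clear of it, so I hand in.

```bash
python3 -c "
from station import robot
print(robot.hand_in())"
```

```text
the job is handed in; nothing more can be done
None
```

The plate is on the reading stage against the black stop, about 0.5 mm off centre and 0.75° off axis by the camera; I left that small error rather than risk a regrip, and handed the job in at about 24 s.

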